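# Draw the crept jar tray into line with a tapered tamper

## Robot

A 6-joint arm with a two-finger parallel gripper is mounted at the origin on the work surface. World frame = base frame: x ahead of the robot, y to its left, z up, the work surface at z = 0. Lengths are in mm, angles in rad, forces in N, time in s.
With the tool pointing down it reaches from about 275 to 1000 mm from the base axis. Payload 8.4 kg.
Tool frame: the origin (TCP) lies on the centre line of the jaws, within the pads' length; the fingertips stand 22 mm ahead of it and the grasp point (between the pads) lies 3 mm ahead of it; z points along the fingers, x is the direction in which the jaws open and shut, and the axes are right-handed (so a half turn about z gives the same grasp; the last joint's range is limited). The gripper opens to 85 mm and grips with 20 to 120 N. Pads are 22 mm wide; open, the fingers measure 114 mm over their backs; the gripper's body (76 mm by 85 mm) begins 54 mm behind the grasp point. The pads swing forward as they close: fully open they stand 13 mm farther back than shut.
Start: joints at [1.128, 0.353, 1.633, -0, 1.155, -0.002], TCP at [266.663, 565.26, 253.281] pointing down, gripper open.
Joint ranges: [-2.63, 2.63], [-0.92, 2.1], [0.06, 2.66], [-1.3, 4.44], [0, 2.69], [-3.02, 3.02]. Speed limits (rad/s): [2.22, 2.22, 2.79, 3.14, 3.14, 3.14].

## Interface

Orientations are given as [roll, pitch, yaw] about the fixed x, y, z axes, in that order (R = Rz(yaw) Ry(pitch) Rx(roll)).
In Python, from rig import status, viewer, job gives the robot as it stands.
- The arm moves only by the tool send_rows, never from a script. Its argument "plan" is a list of rows, each a list of 3 entries, a list of its own where there are three numbers: the shift along the tool's x, y, z in m, then the turn, a rotation vector about the tool's x, y, z in rad, then the opening, from -1 (shut) to 1 (fully open). In form: [[[x, y, z], [rx, ry, rz], jaw], ...]. A call has exactly 5 rows; each row is the pose to reach, as a shift and turn from the pose measured when the call began, along the tool's axes at that moment; what a row does not reach only later rows make up. A row lasts 1/12 s, in which the tool goes at most 41.7 mm and 7.16 degrees, less where a joint would pass 70% of its speed; a pose out of reach is approached as far as the arm can. A call with a gripper value outside its range is refused whole. The fingers move at their own pace and stop on an object; "squeeze" is the grip in N (left out, the last holds). Time passes only in rows, so rows that repeat a pose let the fingers close, or fill a call up. It gives the time, the measured TCP pose, the force and the opening at its end, in the units of the state.
- status.sense(): the state, without advancing time (a new reading comes with each control period).
- viewer.grab_frame(name): name is "side" or "top" or "wrist"; returns the picture (384x512x3 uint8, red, green, blue); there is no depth.
- viewer.camera_params(name): a dict with "intrinsics" (3x3 intrinsics, pixels), "dist_coeffs" ([k1, k2, p1, p2, k3] as OpenCV has them; the pictures are not rectified), "xyz" and "orientation" of the camera in the world. Camera axes: x right, y down, z forward; pixel columns grow to the right and rows downward; lengths in mm; the calibration is good to about 2 mm. A picture is of the moment at which its call begins: read the wrist's pose just before it. camera_params takes no time and is no camera call; for the wrist camera it gives the pose at the moment of the call.
- job.sign_off(): hands the job in, once; it reports no verdict.
Trained networks look in the newest picture that a camera, given by its name, has taken for a name from the list of things; names that differ only in an ending like _2 or _b are one class to them, and where a whole thing is asked for, a point or a joint stands for the part that bears it (a point fixed in the world has none). Each returns a list of dicts, best first, with "p" (0 to 1); they miss things now and then, are a little off and sometimes report something else, mostly with a low value. They report only what shows in the picture. A call takes as long as a camera call. They do not tell look-alikes from the thing itself.
- viewer.cut_out(label, camera): "mask" (384x512 bool, what is visible of it) and "extent" ([left, top, width, height] in pixels, round what is visible of it).
The state is a dict: "clock": time; "qpos": joint angles; "qvel": joint speeds; "joint_efforts": joint torques, N m; "eef_pos": TCP position; "tcp_rot": TCP orientation; "contact_force": force on the tool from outside, world axes, zero at the start; "wrist_torque": the same for the moment, N m; "opening": opening from 0.0 (shut) to 1.0 (fully open).
Only numpy, scipy, OpenCV 4.12 (cv2) and the standard library are available. Lean on these libraries where they do the work, as an engineer would, in place of code of your own. Each camera call takes 0.05 s, during which the arm holds its last target.

## Task

The jar tray on the narrow shelf has crept out of line with its keeper, the little bridge over its tongue, and where exactly the keeper sits on the plinth is not known beforehand. Take the tapered pine tamper from its stand and push it, tip down, through the keeper's hole and the tray's slot below so that its taper draws the tray back into line, until its collar sits flush on the keeper; then let go and leave it there. Feel your way in: lean on it no harder than about two and a half kilos in any direction, do not push the tray or shelf by hand, and leave the jar, funnel and ladle alone.

Things in the scene. Friction and masses are not known exactly. Their poses are not given: they have to be found in the camera images.
- shelf: Fixed plinth board of the narrow walnut shelf, 220 mm (its x, 0 to 220 mm) by 500 mm (its y, -405 to +95 mm), 18 mm high. Origin on its long edge nearest the robot, on the worktop; x across, y along the shelf, z up; turned up to 0.3 rad. On it, square to it, sits the rigid deck (150 x 450 mm, top 28 mm up) with keeper and jar tray, screwed down by eye in a different place each time.
- keeper_zone (a point): Point of the plinth at its (110, 0, 110 mm); axes as shelf. Middle of the zone for the keeper hole's mouth: the hole's centre lies anywhere within 30 mm of it in x and 9 mm in y (height true, no reading tells where: feel or see it). Keeper: wooden bridge 130 mm (x) by 76 mm (y), 94 to 110 mm up, rigid, round hole 25.6 mm across in its middle right through, chamfer 1.5 mm.
- tray (a joint): Slide of the jar tray on the deck, m: 0 = in line, slot under keeper hole; grows towards the shelf's -y; starts at 4.5 to 6.5 mm. Spring (550 N/m, slack at 5.5 mm) and 1.5 N friction hold it out. Its tongue, 60 mm wide, 82 to 93 mm up, 1 mm under the keeper, has a through slot 31.6 mm (x) by 25.6 mm (y). Jars, fast on it, begin 114 mm from the hole towards -y: top 132 mm, further on 192 mm up.
- tamper: Loose turned pine tamper, about 130 g. Origin: centre of its collar's underside; z up along its axis. Below: round shank 24 mm across for 32 mm, then a 40 mm taper to a blunt tip 13 mm across. Above: collar 38 mm across, 8 mm thick; straight handle 28 mm across from 11 to 65 mm up, rounded top at 72 mm. Starts upright in its stand. Home: collar on the keeper's top face.
- tamper_tip (a point): The tamper's tip, 72 mm below its origin on the axis.
- stand: Fixed wooden block, 80 x 80 mm, 85 mm high, with a through hole 27.5 mm across in the middle in which the tamper stands, collar on the block. Origin: centre of its underside.
- clip_jar: Bystander: glass jar with a clip-on lid, 84 to 92 mm across, 127 mm high; origin under its centre.
- funnel: Bystander: grey plastic funnel standing on its wide mouth, 110 mm across, 100 mm high; origin at the centre of its foot.
- ladle: Bystander: steel ladle lying on the worktop, bowl 76 mm across and 28 mm high around the origin, handle 240 mm long along its -y.
Not all that is in view belongs to the job. Of the things that look like the tamper, the smallest one is meant.

How it is judged:
By the outcome, as a careful person would: the job done as asked, in the order asked, and still so for the second after the job is handed in, with the robot touching nothing.
It also fails if it takes over 72 s, if anything falls off the work surface, if the arm or the gripper's body presses on something with over 40 N, if the wrist force passes 120 N, or if a joint passes its speed limit or range.

## Working session

There is one attempt and no reset: what is moved stays moved. The work goes in short steps, Python scripts to look and compute and a tool call to move; the robot and the scene stay as the last step left them, time stands still between calls to the robot, and variables do not carry over. Pictures are saved under pics/ and viewed, and the job is handed in when it is done.

Besides the shell and the picture viewer there is one more tool, called after "Emit:" as name([rows], argument=value, ...), one row to a line, values as JSON. send_rows: Moves the arm, as the interface text tells. Its arguments: {"type":"object","properties":{"plan":{"type":"array"},"squeeze":{"type":"number"}},"required":["plan"]}

```bash
mkdir -p pics; ls; python3 - <<'E'
from rig import status, viewer, job
import cv2, numpy as np
s=status.sense();print({k:np.round(v,3).tolist() for k,v in s.items()})
for c in ["side","top","wrist"]:
    p=viewer.camera_params(c);print(c,{k:np.round(v,4).tolist() for k,v in p.items()})
    cv2.imwrite(f"pics/{c}0.png",viewer.grab_frame(c)[:,:,::-1])
E
```

```text
pics
{'clock': 0.0, 'qpos': [1.128, 0.354, 1.634, -0.0, 1.155, -0.002], 'qvel': [0.001, 0.001, 0.0, 0.0, 0.0, -0.0], 'joint_efforts': [-0.002, -60.523, -34.207, -0.0, 0.009, -0.0], 'eef_pos': [266.492, 564.848, 252.578], 'tcp_rot': [3.142, 0.001, 1.13], 'contact_force': [0.138, 0.081, 0.838], 'wrist_torque': [-0.019, -0.021, -0.041], 'opening': 1.004}
side {'intrinsics': [[389.0364, 0.0, 260.9905], [0.0, 389.0364, 192.0518], [0.0, 0.0, 1.0]], 'dist_coeffs': [0.0219, 0.0, 0.0, 0.0, 0.0], 'xyz': [365.6527, -335.571, 547.6154], 'orientation': [-2.2962, -0.0055, -0.4061]}
top {'intrinsics': [[387.9119, 0.0, 257.9443], [0.0, 387.9119, 193.6209], [0.0, 0.0, 1.0]], 'dist_coeffs': [-0.1309, 0.0, 0.0, 0.0, 0.0], 'xyz': [465.5592, 121.1809, 808.2252], 'orientation': [-2.9736, -0.0081, -1.5651]}
wrist {'intrinsics': [[330.4618, 0.0, 249.8977], [0.0, 330.4618, 189.8173], [0.0, 0.0, 1.0]], 'dist_coeffs': [0.0251, 0.0, 0.0, 0.0, 0.0], 'xyz': [204.9576, 593.4767, 374.2664], 'orientation': [2.8724, 0.0014, 1.1301]}
```

View pics/side0.png

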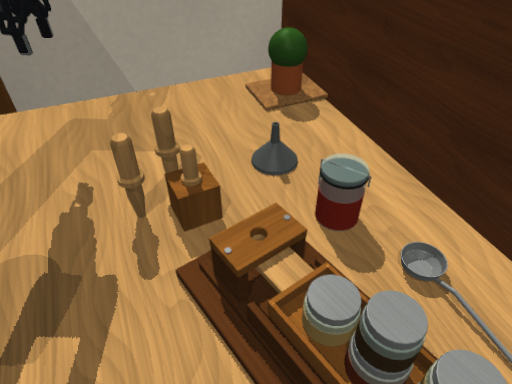

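View pics/top0.png

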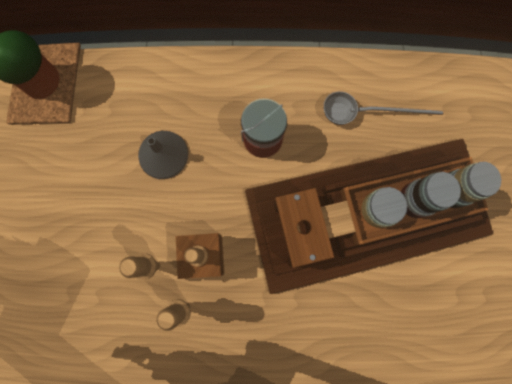

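View pics/wrist0.png

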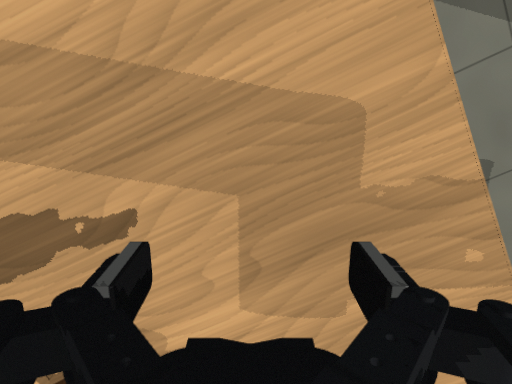

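```bash
cat > h.py <<'E'
import numpy as np, cv2
from scipy.spatial.transform import Rotation as R
from rig import status, viewer, job
def cam(c,p=None):
    p=p or viewer.camera_params(c)
    return np.array(p["intrinsics"],float),np.array(p["dist_coeffs"],float),np.array(p["xyz"],float),R.from_euler("xyz",p["orientation"]).as_matrix()
def ray(C,uv):
    K,d,t,M=C
    q=cv2.undistortPoints(np.array([[uv]],float),K,d)[0,0]
    return t,M@np.array([q[0],q[1],1.])
def onz(C,uv,z):
    t,v=ray(C,uv); return t+v*(z-t[2])/v[2]
def proj(C,P):
    K,d,t,M=C
    P=np.atleast_2d(P).astype(float)
    return cv2.projectPoints((P-t)@M,np.zeros(3),np.zeros(3),K,d)[0][:,0]
def tri(Cs,uvs):
    A=np.zeros((3,3));b=np.zeros(3)
    for C,uv in zip(Cs,uvs):
        t,v=ray(C,uv);v=v/np.linalg.norm(v);N=np.eye(3)-np.outer(v,v);A+=N;b+=N@t
    return np.linalg.solve(A,b)
E
python3 - <<'E'
from h import *
a=cv2.imread("pics/top0.png");b=cv2.imread("pics/side0.png")
cv2.imwrite("pics/c1.png",np.hstack([cv2.resize(a[225:335,100:240],(400,314),interpolation=cv2.INTER_CUBIC),cv2.resize(b[100:230,100:230],(314,314),interpolation=cv2.INTER_CUBIC)]))
cv2.imwrite("pics/c2.png",np.vstack([cv2.resize(a[140:300,240:400],(600,600),interpolation=cv2.INTER_CUBIC)]))
cv2.imwrite("pics/c3.png",cv2.resize(b[190:300,170:330],(800,550),interpolation=cv2.INTER_CUBIC))
for c in ["top","side"]:
    viewer.grab_frame(c)
    for l in ["tamper","stand","shelf","tray"]:
        for o in viewer.cut_out(l,c):
            m=o["mask"];ys,xs=np.nonzero(m);print(c,l,round(o["p"],2),o["extent"],xs.mean().round(1),ys.mean().round(1),m.sum())
print(status.sense()["clock"])
E
```

```text
top tamper 0.88 [157.4, 301.5, 32.4, 28.4] 173.9 314.6 774
top tamper 0.85 [118.9, 255.3, 40.6, 25.7] 139.1 266.2 785
top tamper 0.69 [184.6, 243.0, 21.9, 25.3] 195.9 255.7 392
top stand 0.67 [173.8, 234.8, 52.5, 46.6] 199.8 255.5 1684
top shelf 0.8 [244.9, 138.2, 256.2, 157.9] 369.8 213.5 24903
top tray 0.73 [320.8, 159.6, 181.1, 88.9] 411.6 200.0 9167
side tamper 0.92 [179.9, 145.1, 19.8, 39.3] 188.7 165.5 654
side tamper 0.89 [108.9, 130.6, 36.9, 88.8] 128.5 171.5 1652
side tamper 0.64 [152.7, 108.7, 26.8, 67.1] 164.7 138.2 1237
side stand 0.74 [167.1, 160.8, 51.3, 69.6] 194.1 199.2 2423
side shelf 0.8 [175.1, 201.4, 331.9, 181.5] 313.2 314.0 30351
side tray 0.94 [253.8, 234.8, 255.1, 149.2] 360.9 329.8 16770
0.65
```

View pics/c1.png

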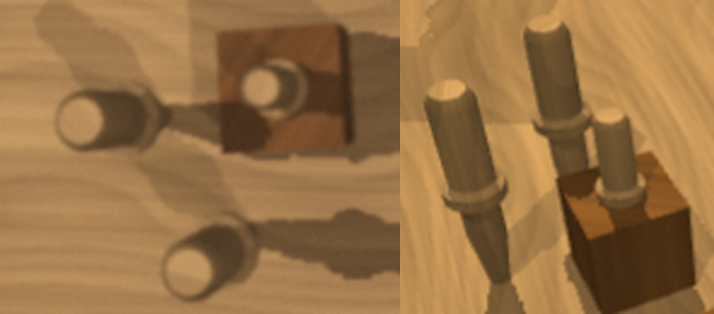

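View pics/c2.png

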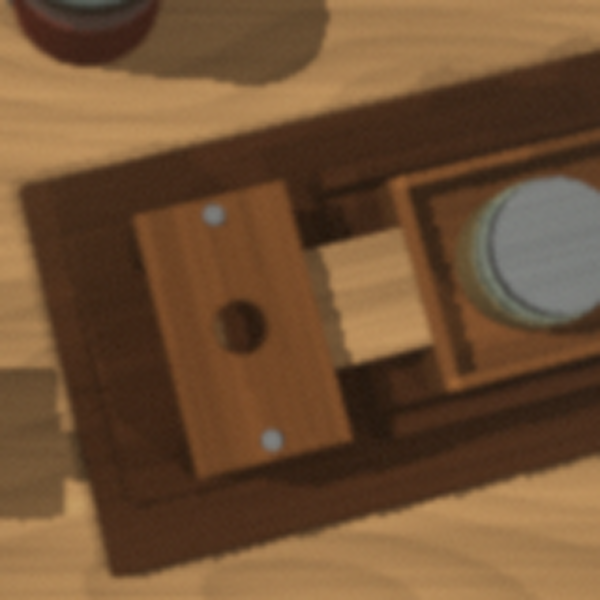

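View pics/c3.png

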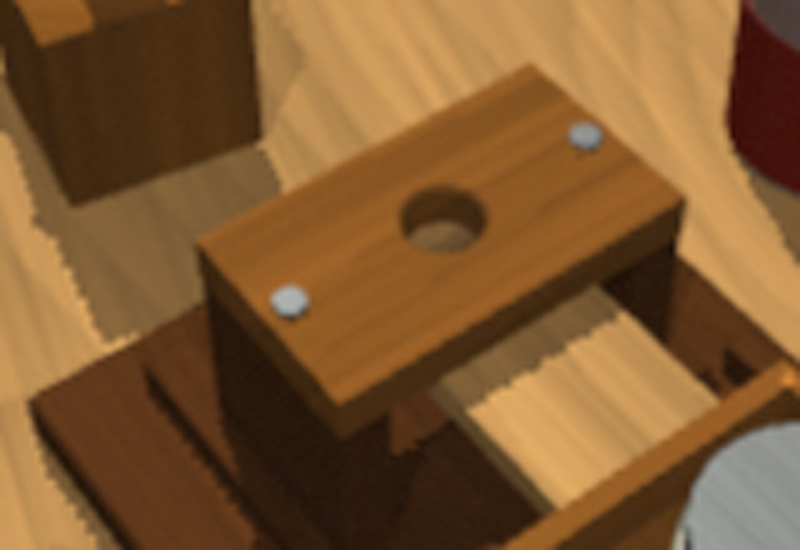

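The look-alikes are at top px (139,266), (174,315) and (196,256). The last one sits in the stand and is clearly the smallest in the crop, so it is the tamper. The keeper hole is at about top px (304,227) and side px (259,234).

```bash
python3 - <<'E'
from h import *
T=cam("top");S=cam("side")
f=lambda p:(240+(p[0]+.5)/3.75-.5,140+(p[1]+.5)/3.75-.5)
g=lambda p:(170+(p[0]+.5)/5-.5,190+(p[1]+.5)/5-.5)
kt=[onz(T,f(p),110) for p in [(135,215),(285,180),(352,438),(198,478)]]
ks=[onz(S,g(p),110) for p in [(532,64),(685,197),(342,405),(198,245)]]
for k in (kt,ks):
    k=np.array(k);print(k.round(1).tolist(),"mean",k.mean(0).round(1),[round(np.linalg.norm(k[i]-k[(i+1)%4]),1) for i in range(4)])
    e=k[0]-k[3]+k[1]-k[2];print("yaw x",np.arctan2(e[1],e[0]))
    e=k[1]-k[0]+k[2]-k[3];print("yaw -y",np.arctan2(e[1],e[0])+np.pi/2)
print("hole",onz(T,f((241,327)),110),onz(S,g((444,217)),110))
# shelf corners top z=18
for p in [(22,185),(115,577)]: print("shelf",onz(T,f(p),18))
# tamper: handle top disc
t=(100+(266+.5)*.35-.5,225+(87.5+.5)*.35-.5); s=(100+(611-400+.5)*130/314-.5,100+(116+.5)*130/314-.5)
print("top",tri([T,S],[t,s]),onz(T,t,157),onz(S,s,157))
# stand corners z=85 in crop
st=[(218,30),(340,24),(343,149),(221,153)]
st=np.array([onz(T,(100+(x+.5)*.35-.5,225+(y+.5)*.35-.5),85) for x,y in st]);print(st.round(1),st.mean(0))
ss=[(650-400,152),(690-400,208),(594-400,238),(557-400,178)]
ss=np.array([onz(S,(100+(x+.5)*130/314-.5,100+(y+.5)*130/314-.5),85) for x,y in ss]);print(ss.round(1),ss.mean(0))
E
```

```text
[[578.1, 83.9, 110.0], [595.9, 10.2, 110.0], [470.6, -20.0, 110.0], [451.8, 54.1, 110.0]] mean [524.1  32.  110. ] [np.float64(75.8), np.float64(128.9), np.float64(76.5), np.float64(129.8)]
yaw x 0.23452950460839925
yaw -y 0.2436260978479481
[[575.5, 83.7, 110.0], [593.5, 11.3, 110.0], [469.1, -20.8, 110.0], [450.4, 50.8, 110.0]] mean [522.1  31.2 110. ] [np.float64(74.6), np.float64(128.5), np.float64(74.0), np.float64(129.4)]
yaw x 0.25458188717085817
yaw -y 0.25024127772665317
hole [523.76009424  32.85835827 110.        ] [522.29239417  32.48666853 110.        ]
shelf [609.22613631 141.37907764  18.        ]
shelf [397.45294485  89.73392397  18.        ]
top [470.28408617 224.83852383 156.54751805] [470.97440285 224.62379436 157.        ] [469.47399108 224.35380664 157.        ]
[[508.5 268.7  85. ]
 [513.2 188.8  85. ]
 [432.8 185.3  85. ]
 [429.1 264.2  85. ]] [470.90279422 226.75537679  85.        ]
[[504.3 266.4  85. ]
 [511.7 187.7  85. ]
 [436.7 183.   85. ]
 [427.6 262.3  85. ]] [470.06873573 224.83604928  85.        ]
```

```bash
python3 - <<'E'
from h import *
T=cam("top");S=cam("side")
f=lambda x,y:(100+(x+.5)*.35-.5,225+(y+.5)*.35-.5); g=lambda x,y:(100+(x-400+.5)*130/314-.5,100+(y+.5)*130/314-.5)
print("A top",tri([T,S],[f(86,122),g(545,25)]),tri([T,S],[f(86,122),g(449,91)]))
print("B top",tri([T,S],[f(190,272),g(545,25)]),tri([T,S],[f(190,272),g(449,91)]))
print("tip",onz(S,g(500,280),0),onz(T,f(255,240),0),onz(T,f(160,115),60))
for n in ["funnel","clip_jar","ladle"]:
    for c,C in (("top",T),):
        for o in viewer.cut_out(n,c)[:1]:
            x,y,w,h=o["extent"];print(n,o["p"],onz(C,(x+w/2,y+h/2),50))
E
```

```text
A top [448.88178329 322.56980537 183.17781095] [408.23041364 340.56465225 131.07417302]
B top [407.40365451 239.55308013 239.32814751] [367.97995275 260.83656589 181.83407124]
tip [366.32184248 258.33475698   0.        ] [363.55201814 254.93599671   0.        ] [452.33012873 311.34855942  60.        ]
funnel 0.61 [674.65025476 304.11061556  50.        ]
clip_jar 0.81 [729.70288595 107.1182199   50.        ]
ladle 0.84 [ 776.58220438 -146.89678131   50.        ]
```

```bash
cat >> h.py <<'E'
def go(xyz,yaw):
    s=status.sense();M=R.from_euler("xyz",s["tcp_rot"])
    G=R.from_euler("xyz",[np.pi,0,yaw])
    d=M.inv().apply(np.array(xyz,float)-s["eef_pos"])/1000
    rv=(M.inv()*G).as_rotvec()
    print("t",round(s["clock"],2),"pos",np.round(s["eef_pos"],1),"rot",np.round(s["tcp_rot"],4),"F",np.round(s["contact_force"],1),"op",round(float(s["opening"]),3)); print("shift",d.round(4).tolist(),"turn",rv.round(4).tolist())
E
python3 -c "
from h import *
go([470.5,225,250],0.73)"
```

```text
t 0.8 pos [266.7 565.2 253.3] rot [-3.1416  0.      1.13  ] F [ 0.3 -0.1 -0.3] op 0.998
shift [-0.2207, 0.3295, 0.0033] turn [-0.0, 0.0, 0.4]
```

Emit:
send_rows([
  [[-0.022,0.033,0.0],[0,0,0.08],1],
  [[-0.044,0.066,0.0],[0,0,0.16],1],
  [[-0.066,0.099,0.001],[0,0,0.24],1],
  [[-0.088,0.132,0.001],[0,0,0.32],1],
  [[-0.11,0.165,0.002],[0,0,0.4],1],
], squeeze=60)

```text
clock: 1.22
eef_pos: [369.5, 393.9, 251.5]
tcp_rot: [3.142, -0.001, 0.727]
contact_force: [0.1, 0.1, 0.2]
opening: 1.002
```

```bash
python3 -c "
from h import *
go([470.5,225,250],0.73)"
```

```text
t 1.22 pos [369.5 393.9 251.5] rot [ 3.1416e+00 -6.0000e-04  7.2670e-01] F [0.1 0.1 0.2] op 1.002
shift [-0.0368, 0.1933, 0.0015] turn [0.0, -0.0006, -0.0033]
```

Emit:
send_rows([
  [[-0.007,0.038,0.0],[0,0,0],1],
  [[-0.015,0.077,0.0],[0,0,0],1],
  [[-0.022,0.116,0.001],[0,0,0],1],
  [[-0.029,0.155,0.001],[0,0,0],1],
  [[-0.0368,0.1933,0.0015],[0,0,-0.003],1],
])

```text
clock: 1.63
eef_pos: [471.3, 223.2, 250.3]
tcp_rot: [3.141, -0.001, 0.73]
contact_force: [-0.1, 1.4, -0.2]
opening: 0.998
```

```bash
python3 - <<'E'
from h import *
go([470.5,225,250],0.73)
C=cam("wrist");im=viewer.grab_frame("wrist")
P=[[470.3,225,157],[470.3,225,85],[470.3,225,93]]
uv=proj(C,P);print(uv)
for u in uv: cv2.circle(im,tuple(int(round(x)) for x in u),2,(255,0,0),-1)
cv2.imwrite("pics/w1.png",im[:,:,::-1])
E
```

```text
t 1.63 pos [471.3 223.2 250.3] rot [ 3.1414e+00 -1.3000e-03  7.2960e-01] F [-0.1  1.4 -0.2] op 0.998
shift [0.0006, -0.0019, 0.0003] turn [0.0002, -0.0013, -0.0004]
[[251.42046036 198.66947939]
 [250.98965098 175.03100654]
 [251.02719619 177.09187176]]
```

View pics/w1.png

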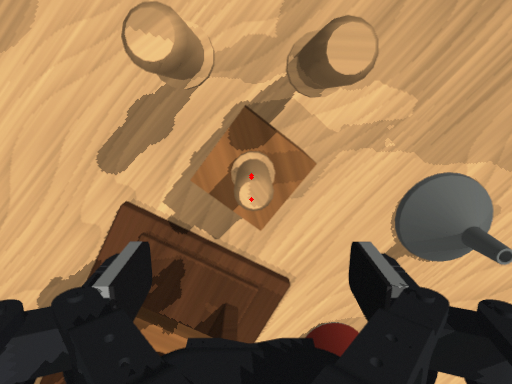

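The wrist view shows the tamper between the jaws at about (254,190), centred on the stand. The two taller look-alikes are at the top of the frame, clear of the fingers. I'll take a refined measurement.

```bash
python3 - <<'E'
from h import *
go([470.5,225,250],0.73)
C=cam("wrist");im=viewer.grab_frame("wrist")
cv2.imwrite("pics/w2.png",cv2.resize(im[100:240,180:330,::-1],(600,560),interpolation=cv2.INTER_CUBIC))
print(proj(C,[[470.3,225,157],[470.3,225,93]]))
E
```

```text
t 1.68 pos [474.1 218.2 250.2] rot [ 3.1379e+00 -4.0000e-04  7.2860e-01] F [ 2.1 -4.  -0.3] op 1.002
shift [0.0018, -0.0075, 0.0002] turn [0.0037, -0.0004, -0.0014]
[[253.37118523 190.32986712]
 [252.61765855 170.18105614]]
```

View pics/w2.png

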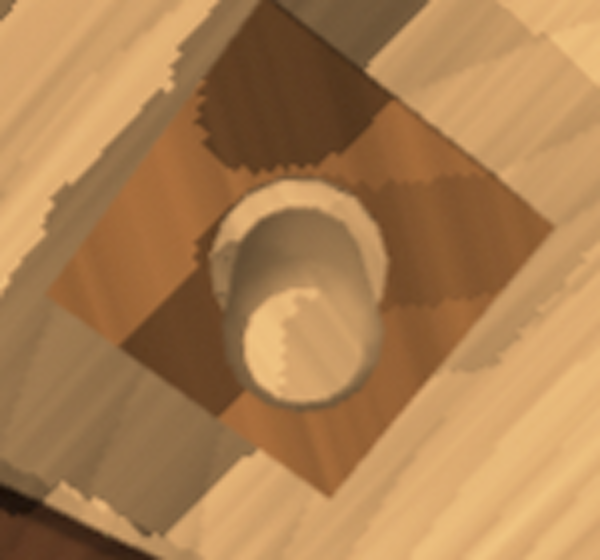

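Emit:
send_rows([
  [[0.002,-0.0075,0.0],[0.004,0,0],1],
  [[0.002,-0.0075,0.0],[0.004,0,0],1],
  [[0.002,-0.0075,0.0],[0.004,0,0],1],
  [[0.002,-0.0075,0.0],[0.004,0,0],1],
  [[0.002,-0.0075,0.0],[0.004,0,0],1],
])

```text
clock: 2.15
eef_pos: [468.7, 228.8, 250.2]
tcp_rot: [-3.139, -0.001, 0.727]
contact_force: [0.8, 0.2, 0.4]
opening: 1.002
```

```bash
python3 - <<'E'
from h import *
go([470.5,225,250],0.73)
C=cam("wrist");im=viewer.grab_frame("wrist")
cv2.imwrite("pics/w3.png",cv2.resize(im[100:240,180:330,::-1],(600,560),interpolation=cv2.INTER_CUBIC))
print(proj(C,[[470.3,225,157],[470.3,225,93]]))
C=cam("wrist")
print(proj(C,[[470.3,225,157],[470.3,225,93]]))
go([470.5,225,250],0.73)
E
```

```text
t 2.15 pos [468.7 228.8 250.2] rot [-3.1392e+00 -7.0000e-04  7.2720e-01] F [0.8 0.2 0.4] op 1.002
shift [-0.0012, 0.004, 0.0002] turn [-0.0024, -0.0008, -0.0028]
[[248.96385146 207.2801661 ]
 [249.14918473 184.15333726]]
[[249.02038294 207.06228835]
 [249.1939596  183.97652545]]
t 2.2 pos [468.8 228.6 250.2] rot [-3.1392e+00 -7.0000e-04  7.2710e-01] F [-0.3  0.6  1. ] op 1.003
shift [-0.0011, 0.0038, 0.0001] turn [-0.0023, -0.0007, -0.0029]
```

View pics/w3.png

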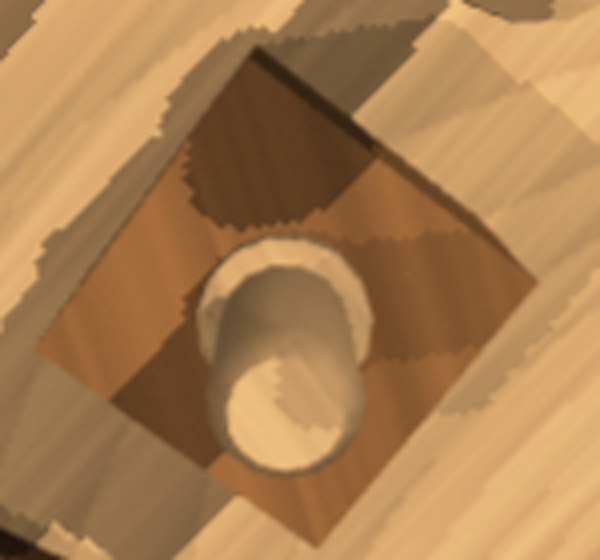

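```bash
python3 - <<'E'
from h import *
C=cam("wrist")
f=lambda x,y:(180+(x+.5)/4-.5,100+(y+.5)/4-.5)
print(onz(C,f(286,413),157),onz(C,f(285.5,322),93))
c=[(255,47),(537,282),(318,547),(36,350)]
print(np.mean([onz(C,f(*p),85) for p in c],0))
go([471,226,128],0.73)
E
```

```text
[469.3780993  228.19741282 157.        ] [469.17970204 228.62058824  93.        ]
[469.28594236 228.85288233  85.        ]
t 2.2 pos [468.8 228.6 250.2] rot [-3.1392e+00 -7.0000e-04  7.2710e-01] F [-0.3  0.6  1. ] op 1.003
shift [-0.0002, 0.0037, 0.1221] turn [-0.0023, -0.0007, -0.0029]
```

Emit:
send_rows([
  [[0.0,0.002,0.015],[-0.002,0,-0.003],1],
  [[0.0,0.002,0.035],[-0.002,0,-0.003],1],
  [[0.0,0.002,0.055],[-0.002,0,-0.003],1],
  [[0.0,0.002,0.07],[-0.002,0,-0.003],1],
  [[0.0,0.002,0.08],[-0.002,0,-0.003],1],
])

```text
clock: 2.62
eef_pos: [469.1, 227.5, 168.6]
tcp_rot: [-3.141, 0.001, 0.731]
contact_force: [0.3, -0.3, 0.1]
opening: 0.998
```

```bash
python3 - <<'E'
from h import *
go([469.8,226.7,130],0.73)
E
```

```text
t 2.62 pos [469.1 227.5 168.6] rot [-3.1407e+00  1.0000e-03  7.3100e-01] F [ 0.3 -0.3  0.1] op 0.998
shift [0.0, 0.001, 0.0386] turn [-0.0009, 0.001, 0.001]
```

Emit:
send_rows([
  [[0.0,0.001,0.012],[-0.001,0.001,0],1],
  [[0.0,0.001,0.024],[-0.001,0.001,0],1],
  [[0.0,0.001,0.033],[-0.001,0.001,0],1],
  [[0.0,0.001,0.038],[-0.001,0.001,0],1],
  [[0.0,0.001,0.0386],[-0.001,0.001,0],1],
])

```text
clock: 3.03
eef_pos: [469.4, 226.7, 129.3]
tcp_rot: [-3.141, 0.001, 0.731]
contact_force: [-0.7, -0.4, -0.3]
opening: 1.001
```

```bash
python3 - <<'E'
from h import *
im=viewer.grab_frame("side")
cv2.imwrite("pics/s1.png",cv2.resize(im[80:240,100:300,::-1],(800,640)[:2] if 0 else (750,600),interpolation=cv2.INTER_CUBIC))
go([469.8,226.7,130],0.73)
E
```

```text
t 3.08 pos [469.6 226.8 129.8] rot [-3.1416e+00  5.0000e-04  7.3110e-01] F [-0.7  0.3  0.6] op 1.001
shift [0.0001, 0.0002, -0.0002] turn [-0.0, 0.0005, 0.0011]
```

View pics/s1.png

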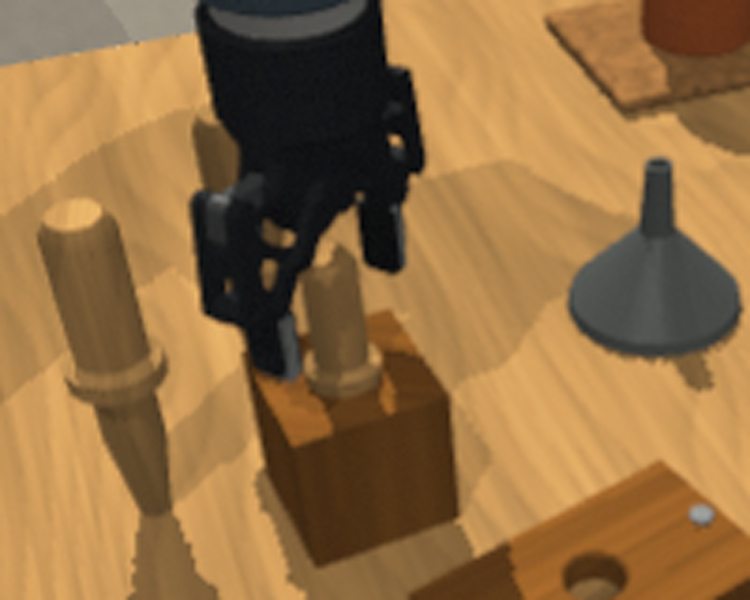

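The open jaws straddle the tamper's handle in the stand, well clear of the look-alikes and the funnel. I'll close them now.

Emit:
send_rows([
  [[0,0,0],[0,0,0],-1],
  [[0,0,0],[0,0,0],-1],
  [[0,0,0],[0,0,0],-1],
  [[0,0,0],[0,0,0],-1],
  [[0,0,0],[0,0,0],-1],
], squeeze=60)

```text
clock: 3.5
eef_pos: [470.0, 227.0, 130.2]
tcp_rot: [3.141, -0.0, 0.731]
contact_force: [-1.3, -0.9, 7.5]
opening: 0.315
```

Emit:
send_rows([
  [[0,0,0],[0,0,0],-1],
  [[0,0,0],[0,0,0],-1],
  [[0,0,0],[0,0,0],-1],
  [[0,0,0],[0,0,0],-1],
  [[0,0,0],[0,0,0],-1],
], squeeze=60)

```text
clock: 3.92
eef_pos: [470.0, 227.0, 130.3]
tcp_rot: [3.141, -0.0, 0.731]
contact_force: [-0.9, 0.6, 1.9]
opening: 0.312
```

```bash
python3 - <<'E'
from h import *
go([469.8,226.7,215],0.73)
E
```

```text
t 3.92 pos [470.  227.  130.3] rot [ 3.1413e+00 -5.0000e-04  7.3110e-01] F [-0.9  0.6  1.9] op 0.312
shift [-0.0003, 0.0001, -0.0847] turn [0.0003, -0.0005, 0.0011]
```

Emit:
send_rows([
  [[0,0,-0.01],[0,0,0],-1],
  [[0,0,-0.025],[0,0,0],-1],
  [[0,0,-0.045],[0,0,0],-1],
  [[0,0,-0.065],[0,0,0],-1],
  [[0,0,-0.08],[0,0,0],-1],
])

```text
clock: 4.33
eef_pos: [470.2, 227.1, 212.3]
tcp_rot: [3.141, -0.001, 0.731]
contact_force: [-0.3, 0.4, -0.8]
opening: 0.313
```

Emit:
send_rows([
  [[0,0,-0.015],[0,0,0],-1],
  [[0,0,-0.028],[0,0,0],-1],
  [[0,0,-0.035],[0,0,0],-1],
  [[0,0,-0.038],[0,0,0],-1],
  [[0,0,-0.038],[0,0,0],-1],
])

```text
clock: 4.75
eef_pos: [470.2, 227.1, 250.8]
tcp_rot: [3.141, -0.002, 0.731]
contact_force: [0.5, -0.2, -1.3]
opening: 0.313
```

```bash
python3 - <<'E'
from h import *
go([520.8,40.7,250],0.73)
im=viewer.grab_frame("side")
cv2.imwrite("pics/s2.png",cv2.resize(im[20:220,100:300,::-1],(600,600),interpolation=cv2.INTER_CUBIC))
E
```

```text
t 4.75 pos [470.2 227.1 250.8] rot [ 3.1408e+00 -2.3000e-03  7.3110e-01] F [ 0.5 -0.2 -1.3] op 0.313
shift [-0.0868, 0.1725, 0.0008] turn [0.0008, -0.0023, 0.0011]
```

View pics/s2.png

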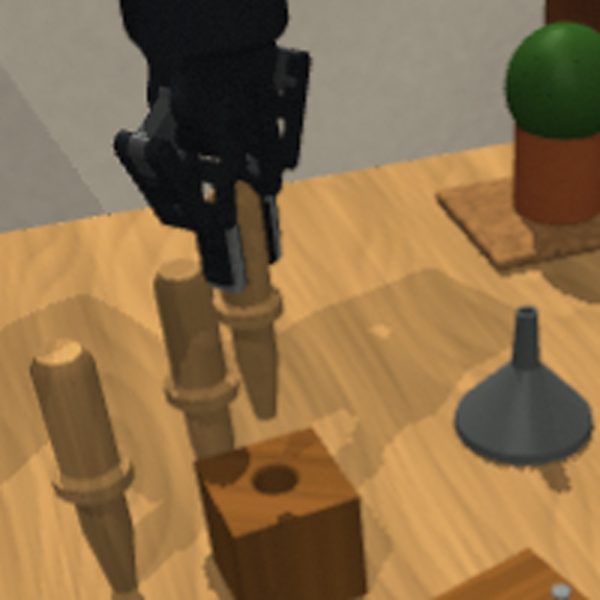

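The tamper hangs upright in the jaws with its tip at about side px (188,158), and the stand is empty. I'll move it over the keeper.

```bash
python3 - <<'E'
from h import *
S=cam("side");print(proj(S,[[470.2,227.1,133.5],[470.2,227.1,205.5]]), [(100+(x+.5)/3-.5,20+(y+.5)/3-.5) for x,y in [(264,415),(249,308)]])
go([523,32.5,250],0.73)
E
```

```text
[[188.65623052 157.71705366]
 [183.48320866 122.56195294]] [(187.66666666666669, 158.0), (182.66666666666669, 122.33333333333333)]
t 4.8 pos [469.9 227.  250.1] rot [ 3.1411e+00 -1.3000e-03  7.3120e-01] F [-0.  -0.4 -1.6] op 0.314
shift [-0.0904, 0.1802, 0.0001] turn [0.0005, -0.0013, 0.0011]
```

Emit:
send_rows([
  [[-0.01,0.02,0],[0,0,0],-1],
  [[-0.025,0.05,0],[0,0,0],-1],
  [[-0.04,0.08,0],[0,0,0],-1],
  [[-0.055,0.11,0],[0,0,0],-1],
  [[-0.07,0.14,0],[0,0,0],-1],
])

```text
clock: 5.22
eef_pos: [510.8, 74.5, 249.0]
tcp_rot: [-3.141, 0.0, 0.732]
contact_force: [0.5, -0.6, -1.6]
opening: 0.31
```

```bash
python3 - <<'E'
from h import *
go([523,32.5,250],0.73)
E
```

```text
t 5.22 pos [510.8  74.5 249. ] rot [-3.141e+00  3.000e-04  7.317e-01] F [ 0.5 -0.6 -1.6] op 0.31
shift [-0.019, 0.0394, -0.001] turn [-0.0006, 0.0003, 0.0017]
```

Emit:
send_rows([
  [[-0.008,0.018,0],[0,0,0.002],-1],
  [[-0.014,0.03,0],[0,0,0.002],-1],
  [[-0.018,0.037,0],[0,0,0.002],-1],
  [[-0.019,0.039,0],[0,0,0.002],-1],
  [[-0.019,0.0394,0],[0,0,0.002],-1],
])

```text
clock: 5.63
eef_pos: [522.7, 32.5, 248.3]
tcp_rot: [-3.14, 0.001, 0.729]
contact_force: [-0.3, -0.4, -1.7]
opening: 0.313
```

Emit:
send_rows([
  [[0,0,0],[0,0,0],-1],
  [[0,0,0],[0,0,0],-1],
  [[0,0,0],[0,0,0],-1],
  [[0,0,0],[0,0,0],-1],
  [[0,0,0],[0,0,0],-1],
])

```text
clock: 6.05
eef_pos: [522.6, 33.0, 248.4]
tcp_rot: [-3.14, 0.001, 0.73]
contact_force: [0.4, -0.1, 0.1]
opening: 0.314
```

```bash
python3 - <<'E'
from h import *
S=cam("side")
go([523,32.5,250],0.73)
im=viewer.grab_frame("side")
cv2.imwrite("pics/s3.png",cv2.resize(im[160:280,180:340,::-1],(800,600),interpolation=cv2.INTER_CUBIC))
C=cam("wrist")
iw=viewer.grab_frame("wrist");cv2.imwrite("pics/w4.png",iw[:,:,::-1])
p=status.sense()["eef_pos"]
u=proj(S,[[p[0],p[1],p[2]-117],[p[0],p[1],110],[p[0],p[1],p[2]-45]]);print(u,(u-[180,160]+.5)*5-.5)
print(proj(C,[[p[0],p[1],p[2]-117],[p[0],p[1],110],[523,32.5,110]]))
E
```

```text
t 6.05 pos [522.6  33.  248.4] rot [-3.1402e+00  1.0000e-03  7.2980e-01] F [ 0.4 -0.1  0.1] op 0.314
shift [-0.0, 0.0006, -0.0016] turn [-0.0014, 0.001, -0.0002]
[[258.58522257 222.98678272]
 [258.56498752 232.81513108]
 [258.66061975 186.08224818]] [[394.92611285 316.93391358]
 [394.82493762 366.07565542]
 [395.30309873 132.41124089]]
[[250.98416961 192.36449784]
 [250.93919568 185.19710124]
 [251.04734679 185.66863133]]
```

View pics/s3.png

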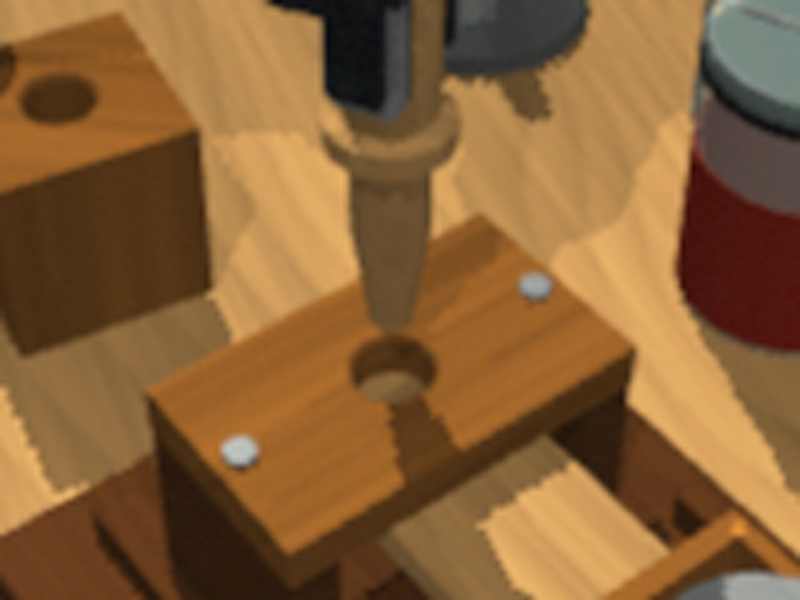

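View pics/w4.png

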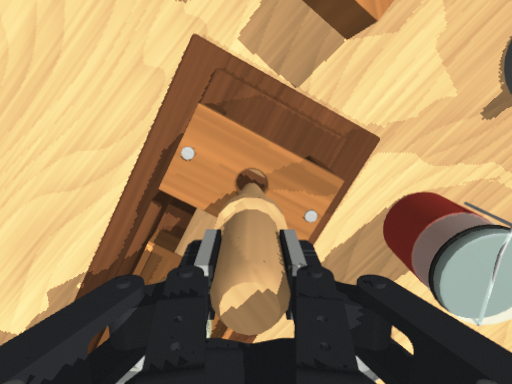

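```bash
python3 - <<'E'
from h import *
im=cv2.imread("pics/w4.png")
cv2.imwrite("pics/w4c.png",cv2.resize(im[140:220,200:300],(750,600),interpolation=cv2.INTER_CUBIC))
t=viewer.grab_frame("top")
cv2.imwrite("pics/t2.png",cv2.resize(t[170:270,260:360,::-1],(600,600),interpolation=cv2.INTER_CUBIC))
E
```

```text
(no output)
```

View pics/w4c.png

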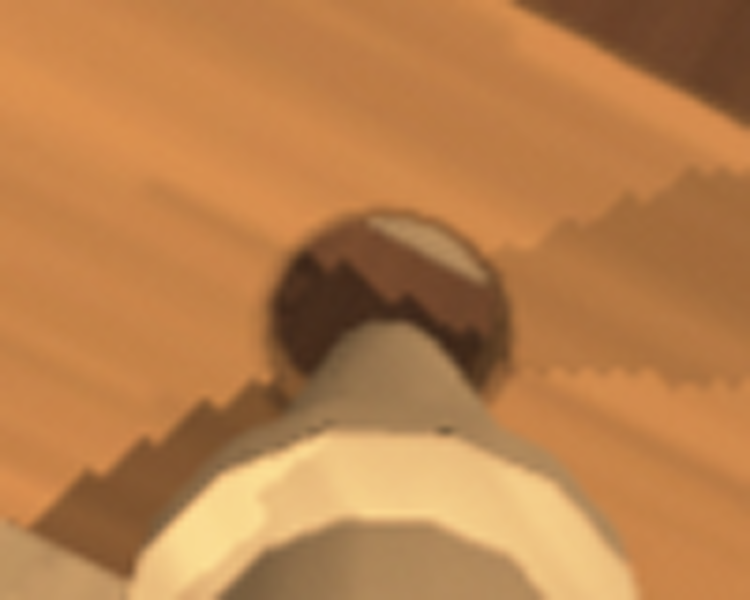

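View pics/t2.png

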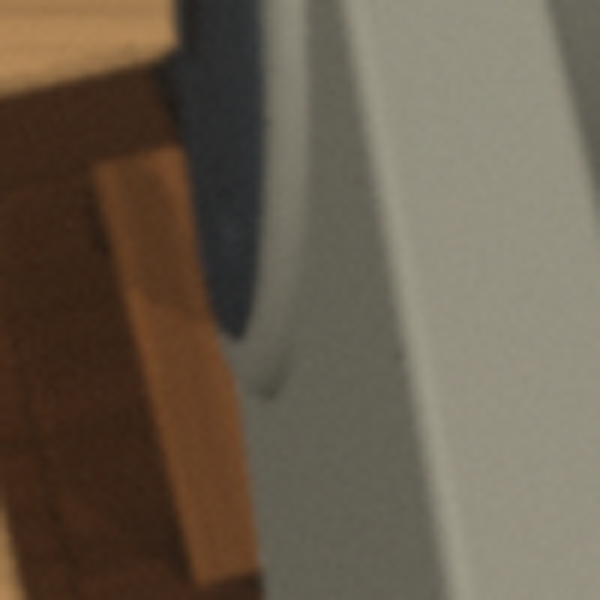

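Tip and hole line up to within about 1 mm in both the side and wrist views: hole at side crop (394,370), tip projected there to about (391,371). The wrist view shows a sliver of tongue on the hole's +y side, as expected for a tray shifted to -y. I'll bias 2 mm to the shelf's -y and go down gently.

```bash
python3 - <<'E'
from h import *
go([523.7,30.6,224],0.73)
E
```

```text
t 6.2 pos [522.7  32.7 248.4] rot [-3.1402e+00  1.0000e-03  7.2930e-01] F [-0.5  0.6 -0.5] op 0.311
shift [-0.0006, 0.0022, 0.0244] turn [-0.0014, 0.001, -0.0007]
```

Emit:
send_rows([
  [[-0.0006,0.0022,0.005],[-0.001,0.001,0],-1],
  [[-0.0006,0.0022,0.011],[-0.001,0.001,0],-1],
  [[-0.0006,0.0022,0.017],[-0.001,0.001,0],-1],
  [[-0.0006,0.0022,0.022],[-0.001,0.001,0],-1],
  [[-0.0006,0.0022,0.0244],[-0.001,0.001,0],-1],
])

```text
clock: 6.62
eef_pos: [523.1, 30.5, 222.7]
tcp_rot: [-3.14, 0.001, 0.729]
contact_force: [0.4, 0.4, -1.2]
opening: 0.309
```

```bash
python3 - <<'E'
from h import *
go([523.7,30.6,205],0.73)
E
```

```text
t 6.62 pos [523.1  30.5 222.7] rot [-3.1401e+00  1.3000e-03  7.2920e-01] F [ 0.4  0.4 -1.2] op 0.309
shift [0.0005, 0.0004, 0.0177] turn [-0.0015, 0.0013, -0.0008]
```

Emit:
send_rows([
  [[0.0005,0.0003,0.003],[-0.001,0.001,0],-1],
  [[0.0005,0.0003,0.006],[-0.001,0.001,0],-1],
  [[0.0005,0.0003,0.009],[-0.001,0.001,0],-1],
  [[0.0005,0.0003,0.011],[-0.001,0.001,0],-1],
  [[0.0005,0.0003,0.011],[-0.001,0.001,0],-1],
])

```text
clock: 7.03
eef_pos: [523.4, 30.7, 211.3]
tcp_rot: [-3.141, 0.001, 0.729]
contact_force: [-0.6, -0.5, -1.4]
opening: 0.312
```

Emit:
send_rows([
  [[0,0,0.001],[0,0,0],-1],
  [[0,0,0.002],[0,0,0],-1],
  [[0,0,0.003],[0,0,0],-1],
  [[0,0,0.004],[0,0,0],-1],
  [[0,0,0.004],[0,0,0],-1],
])

```text
clock: 7.45
eef_pos: [523.4, 30.6, 207.2]
tcp_rot: [-3.141, 0.001, 0.729]
contact_force: [0.3, 0.1, -1.6]
opening: 0.313
```

Emit:
send_rows([
  [[0.0001,-0.0003,0.0015],[0,0,0],-1],
  [[0.0002,-0.0005,0.003],[0,0,0],-1],
  [[0.0003,-0.0007,0.0045],[0,0,0],-1],
  [[0.0003,-0.0007,0.006],[0,0,0],-1],
  [[0.0003,-0.0007,0.006],[0,0,0],-1],
])

```text
clock: 7.87
eef_pos: [523.0, 31.3, 200.8]
tcp_rot: [-3.141, 0.001, 0.729]
contact_force: [0.0, -1.3, -1.7]
opening: 0.314
```

```bash
python3 - <<'E'
from h import *
go([523.2,32.5,190],0.73)
E
```

```text
t 7.87 pos [523.   31.3 200.8] rot [-3.1406e+00  1.2000e-03  7.2930e-01] F [ 0.  -1.3 -1.7] op 0.314
shift [0.0009, -0.0007, 0.0108] turn [-0.001, 0.0012, -0.0007]
```

Emit:
send_rows([
  [[0.0003,-0.0003,0.002],[-0.001,0.001,0],-1],
  [[0.0006,-0.0005,0.004],[-0.001,0.001,0],-1],
  [[0.0008,-0.0007,0.006],[-0.001,0.001,0],-1],
  [[0.0009,-0.0007,0.008],[-0.001,0.001,0],-1],
  [[0.0009,-0.0007,0.008],[-0.001,0.001,0],-1],
])

```text
clock: 8.28
eef_pos: [523.3, 32.4, 192.5]
tcp_rot: [3.141, 0.0, 0.729]
contact_force: [1.5, -2.7, -2.6]
opening: 0.312
```

Emit:
send_rows([
  [[0,0,0.001],[0,0,0],-1],
  [[0,0,0.002],[0,0,0],-1],
  [[0,0,0.003],[0,0,0],-1],
  [[0,0,0.004],[0,0,0],-1],
  [[0,0,0.004],[0,0,0],-1],
])

```text
clock: 8.7
eef_pos: [523.2, 32.3, 188.3]
tcp_rot: [3.141, 0.0, 0.729]
contact_force: [0.7, -1.5, 0.3]
opening: 0.313
```

```bash
python3 - <<'E'
from h import *
go([523.2,32.5,185],0.73)
E
```

```text
t 8.7 pos [523.2  32.3 188.3] rot [3.1414e+00 3.0000e-04 7.2940e-01] F [ 0.7 -1.5  0.3] op 0.313
shift [0.0001, -0.0001, 0.0033] turn [0.0002, 0.0003, -0.0006]
```

Emit:
send_rows([
  [[0,0,0.0005],[0,0,0],-1],
  [[0,0,0.001],[0,0,0],-1],
  [[0,0,0.0015],[0,0,0],-1],
  [[0,0,0.002],[0,0,0],-1],
  [[0,0,0.0025],[0,0,0],-1],
])

```text
clock: 9.12
eef_pos: [523.3, 32.3, 185.8]
tcp_rot: [3.141, 0.0, 0.729]
contact_force: [0.9, -1.8, 1.9]
opening: 0.312
```

Emit:
send_rows([
  [[0,0,0.0005],[0,0,0],-1],
  [[0,0,0.001],[0,0,0],-1],
  [[0,0,0.0015],[0,0,0],-1],
  [[0,0,0.002],[0,0,0],-1],
  [[0,0,0.0025],[0,0,0],-1],
])

```text
clock: 9.53
eef_pos: [523.3, 32.3, 183.3]
tcp_rot: [3.141, 0.0, 0.729]
contact_force: [0.3, -2.9, 1.6]
opening: 0.311
```

Emit:
send_rows([
  [[0,0,0.001],[0,0,0],-1],
  [[0,0,0.002],[0,0,0],-1],
  [[0,0,0.003],[0,0,0],-1],
  [[0,0,0.004],[0,0,0],-1],
  [[0,0,0.004],[0,0,0],-1],
])

```text
clock: 9.95
eef_pos: [523.3, 32.3, 179.0]
tcp_rot: [3.141, 0.0, 0.729]
contact_force: [0.1, -3.5, 0.0]
opening: 0.314
```

Emit:
send_rows([
  [[0,0,0.001],[0,0,0],-1],
  [[0,0,0.002],[0,0,0],-1],
  [[0,0,0.003],[0,0,0],-1],
  [[0,0,0.004],[0,0,0],-1],
  [[0,0,0.004],[0,0,0],-1],
])

```text
clock: 10.37
eef_pos: [523.2, 32.3, 174.8]
tcp_rot: [3.141, 0.0, 0.729]
contact_force: [0.4, -3.4, -1.2]
opening: 0.31
```

Emit:
send_rows([
  [[0,0,0.001],[0,0,0],-1],
  [[0,0,0.002],[0,0,0],-1],
  [[0,0,0.003],[0,0,0],-1],
  [[0,0,0.004],[0,0,0],-1],
  [[0,0,0.004],[0,0,0],-1],
])

```text
clock: 10.78
eef_pos: [523.2, 32.3, 170.6]
tcp_rot: [3.141, 0.001, 0.729]
contact_force: [1.4, -3.2, 1.2]
opening: 0.309
```

Emit:
send_rows([
  [[0,0,0.001],[0,0,0],-1],
  [[0,0,0.002],[0,0,0],-1],
  [[0,0,0.003],[0,0,0],-1],
  [[0,0,0.004],[0,0,0],-1],
  [[0,0,0.004],[0,0,0],-1],
])

```text
clock: 11.2
eef_pos: [523.0, 32.2, 166.3]
tcp_rot: [-3.142, 0.001, 0.729]
contact_force: [1.4, -3.7, -1.0]
opening: 0.31
```

```bash
python3 - <<'E'
from h import *
go([523.2,32.5,155.3],0.73)
E
```

```text
t 11.2 pos [523.   32.2 166.3] rot [-3.1415e+00  8.0000e-04  7.2930e-01] F [ 1.4 -3.7 -1. ] op 0.31
shift [0.0003, -0.0001, 0.011] turn [-0.0001, 0.0008, -0.0007]
```

Emit:
send_rows([
  [[0.0002,-0.0001,0.001],[0,0.001,0],-1],
  [[0.0002,-0.0001,0.002],[0,0.001,0],-1],
  [[0.0002,-0.0001,0.003],[0,0.001,0],-1],
  [[0.0002,-0.0001,0.004],[0,0.001,0],-1],
  [[0.0002,-0.0001,0.004],[0,0.001,0],-1],
])

```text
clock: 11.62
eef_pos: [523.1, 32.5, 162.1]
tcp_rot: [-3.141, -0.0, 0.729]
contact_force: [1.8, -3.5, -0.8]
opening: 0.31
```

Emit:
send_rows([
  [[0,0,0.001],[0,0,0],-1],
  [[0,0,0.002],[0,0,0],-1],
  [[0,0,0.003],[0,0,0],-1],
  [[0,0,0.004],[0,0,0],-1],
  [[0,0,0.004],[0,0,0],-1],
])

```text
clock: 12.03
eef_pos: [523.1, 32.4, 157.9]
tcp_rot: [-3.141, -0.0, 0.729]
contact_force: [1.0, -4.1, -0.7]
opening: 0.31
```

```bash
python3 - <<'E'
from h import *
go([523.2,32.5,155.3],0.73)
im=viewer.grab_frame("side")
cv2.imwrite("pics/s4.png",cv2.resize(im[160:280,180:340,::-1],(800,600),interpolation=cv2.INTER_CUBIC))
E
```

```text
t 12.03 pos [523.1  32.4 157.9] rot [-3.1414e+00 -1.0000e-04  7.2930e-01] F [ 1.  -4.1 -0.7] op 0.31
shift [0.0001, 0.0, 0.0026] turn [-0.0002, -0.0001, -0.0007]
```

View pics/s4.png

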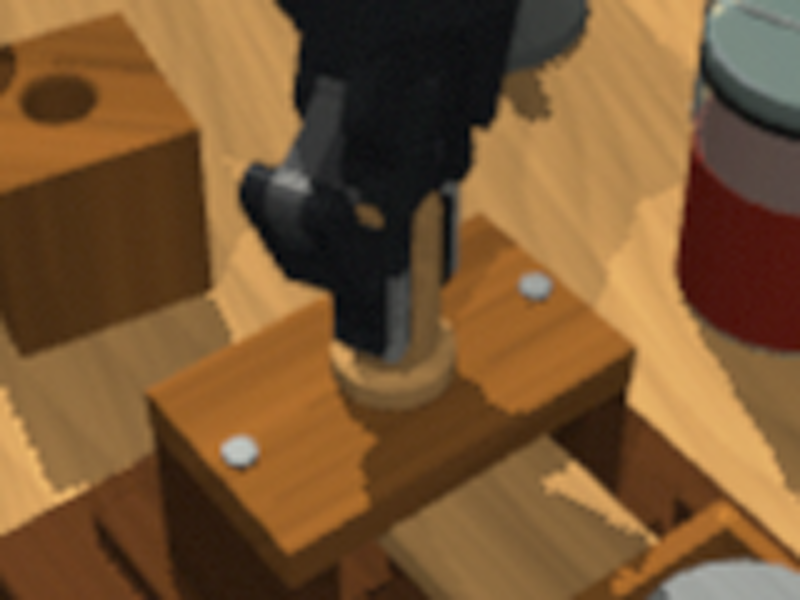

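The collar is within about 2.5 mm of the keeper, at side crop (392,375), and the tray has been drawn in. I'll make the last bit in half-millimetre steps until there is contact.

Emit:
send_rows([
  [[0,0,0.0006],[0,0,0],-1],
  [[0,0,0.0012],[0,0,0],-1],
  [[0,0,0.0018],[0,0,0],-1],
  [[0,0,0.002],[0,0,0],-1],
  [[0,0,0.002],[0,0,0],-1],
])

```text
clock: 12.5
eef_pos: [523.0, 32.5, 155.9]
tcp_rot: [-3.141, -0.0, 0.729]
contact_force: [1.5, -3.2, 0.7]
opening: 0.31
```

Emit:
send_rows([
  [[0,0,0.0002],[0,0,0],-1],
  [[0,0,0.0004],[0,0,0],-1],
  [[0,0,0.0006],[0,0,0],-1],
  [[0,0,0.0006],[0,0,0],-1],
  [[0,0,0.0006],[0,0,0],-1],
])

```text
clock: 12.92
eef_pos: [523.0, 32.5, 155.3]
tcp_rot: [-3.141, -0.0, 0.729]
contact_force: [0.9, -4.4, 1.3]
opening: 0.314
```

Emit:
send_rows([
  [[0,0,0.0002],[0,0,0],-1],
  [[0,0,0.0004],[0,0,0],-1],
  [[0,0,0.0005],[0,0,0],-1],
  [[0,0,0.0005],[0,0,0],-1],
  [[0,0,0.0005],[0,0,0],-1],
])

```text
clock: 13.33
eef_pos: [523.1, 32.5, 155.1]
tcp_rot: [-3.141, -0.0, 0.729]
contact_force: [-0.1, -4.3, 5.1]
opening: 0.313
```

Emit:
send_rows([
  [[0,0,0.0002],[0,0,0],-1],
  [[0,0,0.0004],[0,0,0],-1],
  [[0,0,0.0005],[0,0,0],-1],
  [[0,0,0.0005],[0,0,0],-1],
  [[0,0,0.0005],[0,0,0],-1],
])

```text
clock: 13.75
eef_pos: [523.2, 32.4, 155.1]
tcp_rot: [-3.142, -0.0, 0.729]
contact_force: [-0.7, -2.9, 7.9]
opening: 0.316
```

Emit:
send_rows([
  [[0,0,0.0004],[0,0,0],-1],
  [[0,0,0.0008],[0,0,0],-1],
  [[0,0,0.0008],[0,0,0],-1],
  [[0,0,0.0008],[0,0,0],-1],
  [[0,0,0.0008],[0,0,0],-1],
])

```text
clock: 14.17
eef_pos: [523.2, 32.4, 155.0]
tcp_rot: [3.141, -0.0, 0.729]
contact_force: [-1.9, -3.8, 12.0]
opening: 0.311
```

```bash
python3 - <<'E'
from h import *
im=viewer.grab_frame("side")
cv2.imwrite("pics/s5.png",cv2.resize(im[190:270,210:310,::-1],(750,600),interpolation=cv2.INTER_CUBIC))
go([523.1,32.5,155.3],0.73)
E
```

```text
t 14.22 pos [523.2  32.4 155. ] rot [ 3.1415e+00 -3.0000e-04  7.2930e-01] F [-2.9 -4.3 11.3] op 0.311
shift [-0.0, -0.0001, -0.0003] turn [0.0001, -0.0003, -0.0007]
```

View pics/s5.png

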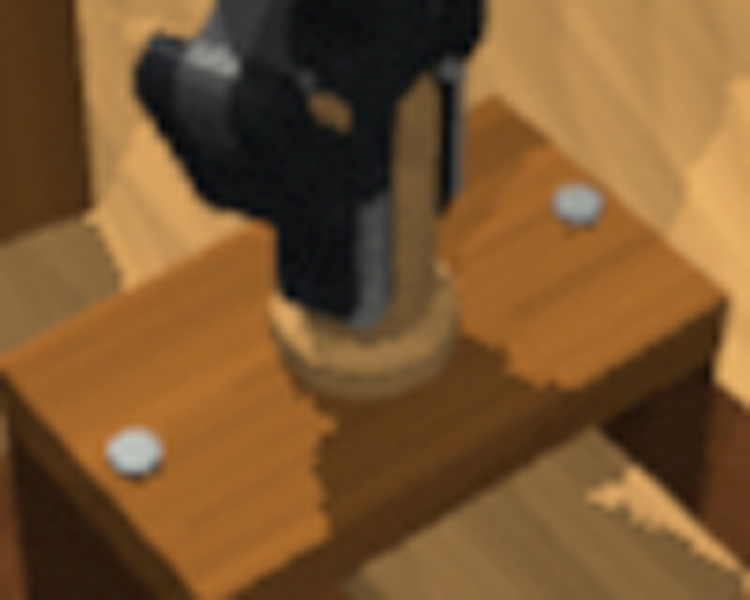

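The collar sits on the keeper with no visible gap, and the push rose to 12 N without further travel. I'll release.

Emit:
send_rows([
  [[0,0,-0.0003],[0,0,0],-1],
  [[0,0,-0.0003],[0,0,0],0.2],
  [[0,0,-0.0003],[0,0,0],0.6],
  [[0,0,-0.0003],[0,0,0],0.6],
  [[0,0,-0.0003],[0,0,0],0.6],
])

```text
clock: 14.63
eef_pos: [523.0, 32.7, 155.0]
tcp_rot: [-3.141, -0.0, 0.729]
contact_force: [-0.4, 0.5, -0.1]
opening: 0.8
```

Emit:
send_rows([
  [[0,0,0],[0,0,0],0.6],
  [[0,0,0],[0,0,0],0.6],
  [[0,0,0],[0,0,0],0.6],
  [[0,0,0],[0,0,0],0.6],
  [[0,0,0],[0,0,0],0.6],
])

```text
clock: 15.05
eef_pos: [523.0, 32.7, 155.0]
tcp_rot: [-3.141, -0.0, 0.729]
contact_force: [-0.2, -0.3, 0.5]
opening: 0.798
```

```bash
python3 - <<'E'
from h import *
im=viewer.grab_frame("side")
cv2.imwrite("pics/s6.png",cv2.resize(im[160:280,180:340,::-1],(800,600),interpolation=cv2.INTER_CUBIC))
go([523.1,32.5,260],0.73)
E
```

```text
t 15.1 pos [523.   32.7 155. ] rot [-3.141e+00 -2.000e-04  7.293e-01] F [ 0.  -0.5 -0.8] op 0.803
shift [-0.0, 0.0002, -0.105] turn [-0.0006, -0.0002, -0.0007]
```

View pics/s6.png

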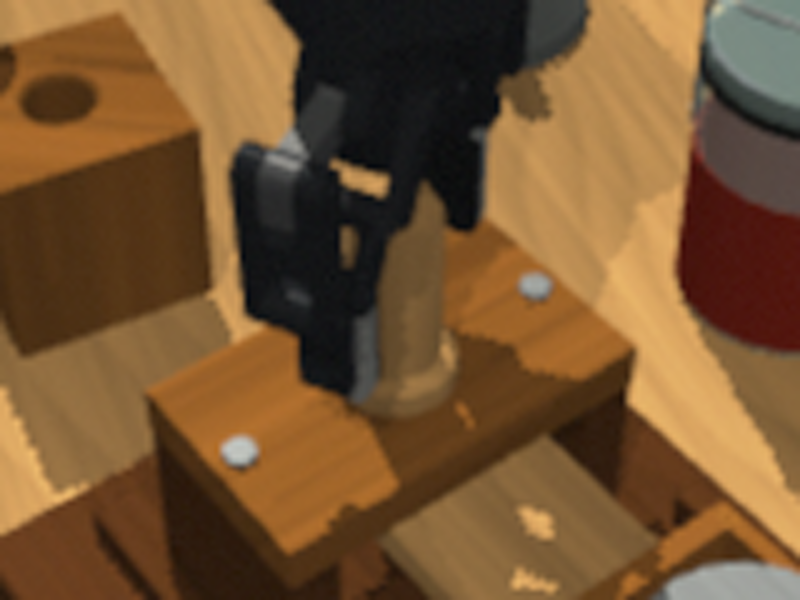

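The jaws are clear of the handle and the collar stays on the keeper. I'll retreat straight up.

Emit:
send_rows([
  [[0,0,-0.01],[0,0,0],0.6],
  [[0,0,-0.025],[0,0,0],0.6],
  [[0,0,-0.045],[0,0,0],0.6],
  [[0,0,-0.065],[0,0,0],0.6],
  [[0,0,-0.085],[0,0,0],0.6],
])

```text
clock: 15.52
eef_pos: [522.9, 32.6, 241.7]
tcp_rot: [-3.141, -0.0, 0.729]
contact_force: [0.6, -0.1, -0.0]
opening: 0.8
```

Emit:
send_rows([
  [[0.0,0,-0.02],[0,0,0],0.6],
  [[0.0,-0.02,-0.03],[0,0,0],0.6],
  [[0,-0.05,-0.04],[0,0,0],0.6],
  [[0,-0.08,-0.04],[0,0,0],0.6],
  [[0,-0.1,-0.04],[0,0,0],0.6],
])

```text
clock: 15.93
eef_pos: [455.1, 108.3, 283.2]
tcp_rot: [-3.141, -0.002, 0.729]
contact_force: [0.5, 0.2, 0.4]
opening: 0.799
```

Emit:
send_rows([
  [[0,0,0],[0,0,0],0.6],
  [[0,0,0],[0,0,0],0.6],
  [[0,0,0],[0,0,0],0.6],
  [[0,0,0],[0,0,0],0.6],
  [[0,0,0],[0,0,0],0.6],
])

```text
clock: 16.35
eef_pos: [455.7, 107.7, 283.2]
tcp_rot: [-3.142, -0.002, 0.728]
contact_force: [0.3, 0.5, -0.2]
opening: 0.8
```

```bash
python3 - <<'E'
from h import *
go([523.1,32.5,260],0.73)
S=cam("side")
im=viewer.grab_frame("side")
a=cv2.resize(im[160:280,180:340,::-1],(800,600),interpolation=cv2.INTER_CUBIC)
cv2.imwrite("pics/s7.png",a)
t=viewer.grab_frame("top");cv2.imwrite("pics/t7.png",t[:,:,::-1])
u=proj(S,[[523.2,32.5,182],[523.2,32.5,110]]);print((u-[180,160]+.5)*5-.5)
E
```

```text
t 16.35 pos [455.7 107.7 283.2] rot [-3.1415e+00 -1.8000e-03  7.2790e-01] F [ 0.3  0.5 -0.2] op 0.8
shift [0.0003, 0.101, 0.0232] turn [-0.0001, -0.0018, -0.0021]
[[397.26655633 190.7161522 ]
 [396.73881381 366.10198598]]
```

View pics/s7.png

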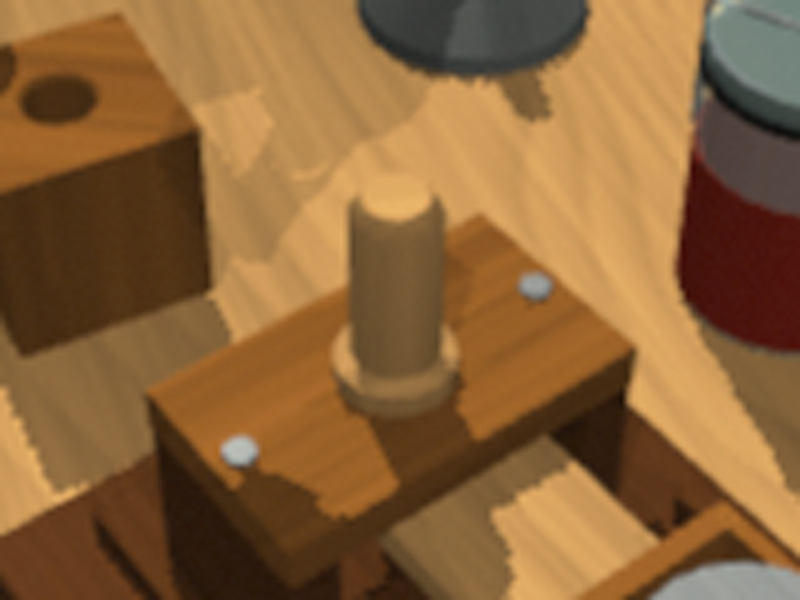

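View pics/t7.png

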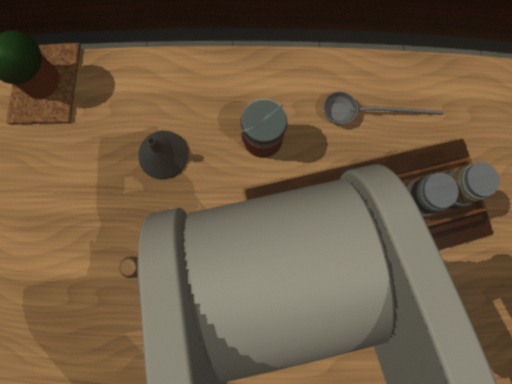

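The tamper stands upright with its collar flush on the keeper, its top at side crop (397,197) against (397,191) predicted. The jars have moved about 5 mm towards the keeper, and the bystanders are where they were.

```bash
python3 -c "
from rig import job,status
print(job.sign_off(),status.sense()['clock'])"
```

```text
the job is handed in; nothing more can be done
the job is handed in; nothing more can be done
```

The tamper is home: its collar sits on the keeper and the tray has been drawn back towards line. I took the smallest of the three look-alikes, the one in the stand. I eased its tip through the keeper hole and the tray slot, pressed until the collar seated, let go and backed the arm away.

- **Force:** the highest reading was about 12 N at the final seating press. Sideways it stayed at about 4 N, against the limit of about 25 N.
- **Seating:** the final press raised the force without further travel, at the height expected for a seated collar. The last side view shows the tamper upright with no visible gap under the collar.
- **Tray:** the jars moved about 4 px in the top view, roughly 5 mm. I did not measure the tray's final position directly, since the arm partly covered that view.
- **Bystanders:** the jar, funnel and ladle look unmoved, and nothing was touched by hand. The job was handed in at about 16.5 s.

One disagreement: the wrist camera placed the tamper in its stand about 3 mm from where the top and side cameras did. I aimed the grasp between the two readings, and the tip and hole then agreed to within 1 mm before insertion.

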